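# Slide the top printing block off the stack and home on the register board

## Task

Slide the top wooden printing block off the stack, without lifting it, into the channel of the plywood register board next to it, and on until it meets the sprung aluminium stop; press it home there with a brief, definite push of about 8 N, without driving the spring to its end, then let go and leave it lying flat in the channel up against the stop. The other three blocks must stay stacked as they are, and nothing else on the desk may be disturbed.

Things in the scene. Friction and masses are not known exactly. Their poses are not given: they have to be found in the camera images.
- top_mid (a point): Centre (half-way up) of the top block of the stack. It is a flat wooden block with rounded edges, 70 mm along its x, 90 mm along its y and 12 mm thick, 80 g or so, lying flat; its y points along the slide, towards the register board, and its z up. At the start its underside is 36 mm and its top 48 mm above the desk.
- block_2: The second block from the top, same shape and size as the top one; origin at the centre of its underside (24 mm above the desk), so its top is at 36 mm. The blocks lie loosely, not quite square: up to 2 mm and 0.03 rad off one another.
- block_3: The third block, same shape; origin at the centre of its underside, 12 mm above the desk.
- block_4: The bottom block, same shape; origin at the centre of its underside, on the desk.
- jig: The register board, fixed to the desk: plywood, 120 mm along its x, 200 mm along its y (+y is the sliding direction), its top (the bed) 34 mm above the desk; origin at the centre of its underside. Two low dark rails (tops 40 mm above the desk) leave a channel 78 mm wide, centred on the board's x = 0, from y = -55 to +98 mm; from y = -55 to -98 mm they flare to a mouth about 100 mm wide.
- mouth (a point): Middle of the board's -y end, at bed height (y = -100 mm on the board); axes as the board's. The bed here is 2 mm below the underside of the top block. The bottom block stands 8 to 20 mm off this end, up to 6 mm off the centre line and 0.06 rad askew. The block slides with less than 2 N.
- stop_zone (a point): Middle of the zone where the sprung pad may be: board y = +47.5 mm, x = 0, at bed height. An aluminium bar is clamped across the channel by two black knobs (tops 67 mm above the desk); the pad before it, 60 mm wide, 35 to 49 mm above the desk, faces -y. The bar's setting differs each time and is NOT reported: the pad's face is up to 17.5 mm either side of this point along y; find it by feel or sight.
- stop_zone_end (a point): The farthest place the pad's face may be at rest (board y = +65 mm). The pad yields along +y on a spring: it starts to move at 3 N, takes 9 N at 4 mm and meets its hard end at 8 mm (15 N). It is damped (80 N s/m: approach slowly, about 15 mm/s) and follows the block back slowly as it is let go, so ease off slowly.
Things that resemble listed ones, but are neither listed nor needed, are in the scene too. What is shaped like the part that bears top_mid but pink is not meant. Several things have the shape of the jig; the one meant has the colours described above.

How it is judged:
By the outcome, as a careful person would: the job done as asked, in the order asked, and still so for the second after the job is handed in, with the robot touching nothing.
It also fails if it takes over 56 s, if anything falls off the work surface, if the arm or the gripper's body presses on something with over 40 N, if the wrist force passes 120 N, or if a joint passes its speed limit or range.

## Robot

A 6-joint arm with a two-finger parallel gripper is mounted at the origin on the work surface. World frame = base frame: x ahead of the robot, y to its left, z up, the work surface at z = 0. Lengths are in mm, angles in rad, forces in N, time in s.
With the tool pointing down it reaches from about 400 to 925 mm from the base axis. Payload 3.4 kg.
Tool frame: the origin (TCP) lies at the very end of the fingers, on their centre line; the grasp point (between the pads) lies 19 mm behind it; z points along the fingers, y is the line along which they close (so a half turn about z gives the same grasp; the last joint's range is limited). The gripper opens to 85 mm and grips with 20 to 120 N. Pads are 22 mm wide; open, the fingers measure 114 mm over their backs; the gripper's body (76 mm by 85 mm) begins 54 mm behind the grasp point. The pads swing forward as they close: fully open they stand 13 mm farther back than shut.
Start: joints at [-1.202, 0.307, 1.506, -0, 1.328, -0.073], TCP at [246.349, -519.561, 231.305] pointing down, gripper open.
Joint ranges: [-3.12, 3.12], [-1.05, 2.28], [0.14, 2.33], [-1.42, 4.57], [0.1, 2.73], [-2.68, 2.68]. Speed limits (rad/s): [2.57, 2.57, 3.14, 3.14, 3.14, 3.14].

## Interface

Orientations are given as a 3x3 rotation matrix whose columns are the frame's x, y, z axes.
In Python, from station import sense, get_image, hand_in, recognise, place_of gives the robot as it stands.
- The arm moves only by the tool apply_moves, never from a script. Its argument "motion" is a list of rows, each a list of 5 numbers: the opening, from -1 (shut) to 1 (fully open), then the shift along the tool's x, y, z in mm, then the turn about the tool's z in degrees. A call has 1 to 5 rows; each row shifts and turns the commanded pose from where the row before left it, along the tool's axes as they then stand; what a row does not reach is not made up. A row lasts 1/8 s, in which the tool goes at most 62.5 mm and 10.7 degrees, less where a joint would pass 70% of its speed; a pose out of reach is approached as far as the arm can. A call is refused whole if a number of a shift passes 62.5 or a number of a turn 10.7, either way. A call with a gripper value outside its range is refused whole. The fingers move at their own pace and stop on an object; the grip force is fixed at half the most. Time passes only in rows, so rows that do not move let the fingers close. It gives the time, the measured TCP pose, the force, the opening and the grip force at its end, in the units of the state.
- sense(): the state, without advancing time (a new reading comes with each control period).
- get_image(name): name is "scene" or "top" or "wrist"; returns a dict with "frame" (480x640x3 uint8, blue, green, red), "mtx" (3x3 intrinsics, pixels), "eye" and "rotation" of the camera in the world; the wrist camera has in their place "T_tool_cam" (4x4, takes a point from camera to tool coordinates, whose origin is the TCP and whose axes are the flange's). Camera axes: x right, y up, looking along -z (the intrinsics and any distortion apply to the point x, -y, -z); pixel columns grow to the right and rows downward; lengths in mm; the calibration is good to about 2 mm. A picture is of the moment at which its call begins: read the wrist's pose just before it. There is no depth.
- hand_in(): hands the job in; it is judged then, once.
Trained networks look in a picture, given as the dict that the camera call returned (one of the last four; its "shot" number tells which), for a name from the list of things; names that differ only in an ending like _2 or _b are one class to them, and where a whole thing is asked for, a point or a joint stands for the part that bears it (a point fixed in the world has none). Each returns a list of dicts, best first, with "conf" (0 to 1); they miss things now and then, are a little off and sometimes report something else, mostly with a low value. They report only what shows in the picture. A call takes as long as a camera call. They do not tell look-alikes from the thing itself.
- recognise(query, picture): "bbox" ([left, top, right, bottom] in pixels, round what is visible of it).
- place_of(query, picture): "centre" ([row, column] in pixels: a listed point, or the origin of a listed thing).
The state is a dict: "t": time; "qpos": joint angles; "joint_vel": joint speeds; "joint_torque": joint torques, N m; "eef_pos": TCP position; "orientation": TCP orientation; "wrist_force": force on the tool from outside, world axes, zero at the start; "ft_torque": the same for the moment, N m; "width": finger opening in mm; "grip_force": force on a finger pad.
Only numpy, scipy, OpenCV 4.12 (cv2) and the standard library are available. Lean on these libraries where they do the work, as an engineer would, in place of code of your own. Each camera call takes 0.05 s, during which the arm holds its last target. There are 200 camera calls.

## Working session

There is one attempt and no reset: what is moved stays moved. The work goes in short steps, Python scripts to look and compute and a tool call to move; the robot and the scene stay as the last step left them, time stands still between calls to the robot, and variables do not carry over. Pictures are saved under pics/ and viewed, at most 10 in all, crops included, and the job is handed in when it is done.

Besides the shell and the picture viewer there is one more tool, called after "Call:" by a JSON object that holds its "name" and its "arguments". apply_moves: Moves the arm, as the interface text tells. Its arguments: {"type":"object","properties":{"motion":{"type":"array"}},"required":["motion"]}

```bash
mkdir -p pics; ls
cat > h.py <<'E'
import numpy as np,cv2
from station import *
def ray(im,rc,z):
    "pixel (row,col) -> world point at height z"
    K=np.array(im['mtx'],float);R=np.array(im['rotation']);e=np.array(im['eye'])
    p=np.linalg.inv(K)@[rc[1],rc[0],1]
    d=R@np.array([p[0],-p[1],-p[2]])
    return e+d*(z-e[2])/d[2]
def proj(im,P):
    K=np.array(im['mtx'],float);R=np.array(im['rotation']);e=np.array(im['eye'])
    c=R.T@(np.array(P)-e);q=K@[c[0],-c[1],-c[2]];return q[1]/q[2],q[0]/q[2]
E
python3 - <<'E'
from h import *
s=sense();print(s['t'],s['eef_pos'],s['orientation'],s['wrist_force'],s['width'])
for n in('top','scene'):
    im=get_image(n);cv2.imwrite(f'pics/{n}.png',im['frame'])
    print(n,[k for k in im],np.round(im['eye']),np.round(im['mtx']))
    for q,z in(('top_mid',42),('jig',0),('mouth',34),('stop_zone',34)):
        for r in place_of(q,im)[:5]:print(q,np.round(r['conf'],2),np.round(r['centre']),np.round(ray(im,r['centre'],z),1))
E
```

```text
pics
0.0 [ 246.09872898 -518.90772962  230.38159212] [[ 9.03573264e-01  4.28432969e-01 -7.39823242e-04]
 [ 4.28433580e-01 -9.03571234e-01  1.92145018e-03]
 [ 1.54729608e-04 -2.05313614e-03 -9.99997880e-01]] [ 0.75223792 -0.07951639  1.01576815] 85.35457732242958
top ['frame', 'mtx', 'eye', 'rotation', 'shot'] [ 448.   23. 1053.] [[528.   0. 332.]
 [  0. 528. 239.]
 [  0.   0.   1.]]
top_mid 0.79 [295. 456.] [ 379.  -209.4   42. ]
top_mid 0.77 [218. 431.] [ 525.4 -162.9   42. ]
top_mid 0.73 [219. 362.] [522.6 -30.2  42. ]
top_mid 0.67 [191. 248.] [575.4 190.2  42. ]
jig 0.97 [205. 282.] [553.6 128.9   0. ]
jig 0.93 [327. 221.] [309.4 247.1   0. ]
mouth 0.76 [339. 268.] [290.8 149.7  34. ]
stop_zone 0.62 [192. 259.] [573.7 170.1  34. ]
stop_zone 0.61 [322. 191.] [322.2 298.1  34. ]
scene ['frame', 'mtx', 'eye', 'rotation', 'shot'] [ 840. -474.  707.] [[590.   0. 329.]
 [  0. 590. 247.]
 [  0.   0.   1.]]
top_mid 0.96 [384. 264.] [ 546.1 -189.6   42. ]
top_mid 0.69 [354. 160.] [ 401.3 -228.8   42. ]
top_mid 0.63 [294. 320.] [523.1 -26.5  42. ]
top_mid 0.27 [226. 419.] [576.3 180.   42. ]
jig 0.97 [165. 309.] [305.1 255.5   0. ]
jig 0.81 [260. 391.] [559.4 123.8   0. ]
mouth 0.83 [276. 347.] [533.3  32.   34. ]
mouth 0.76 [176. 268.] [288.3 154.6  34. ]
mouth 0.27 [230. 410.] [565.4 172.2  34. ]
stop_zone 0.79 [142. 326.] [316.6 297.6  34. ]
stop_zone 0.63 [227. 412.] [566. 179.  34.]
```

View pics/top.png

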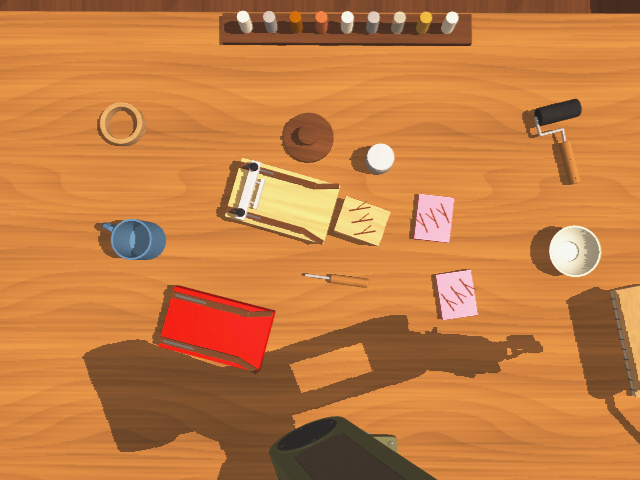

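View pics/scene.png

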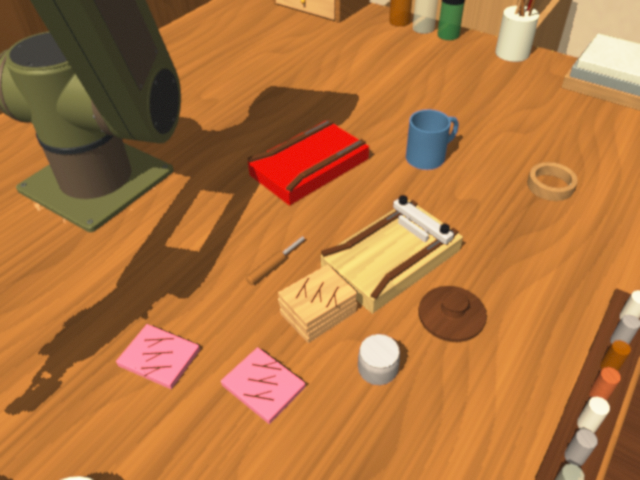

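The top picture shows four candidate blocks and two boards:
- **Blocks:** the natural wood stack is at (row 219, col 362). Two pink blocks at (218, 433) and (295, 456) are ruled out by colour.
- **Boards:** the plywood board with dark rails and an aluminium bar is at (205, 282). The red one at (327, 221) is a look-alike.

The wood stack and the plywood board fit the description. I'll confirm in one enlarged crop.

Run:
```python
from h import *
f=cv2.imread('pics/top.png')[150:255,215:400]
cv2.imwrite('pics/crop.png',cv2.resize(f,None,fx=4.3,fy=4.3,interpolation=cv2.INTER_CUBIC))
```

```text
(no output)
```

View pics/crop.png

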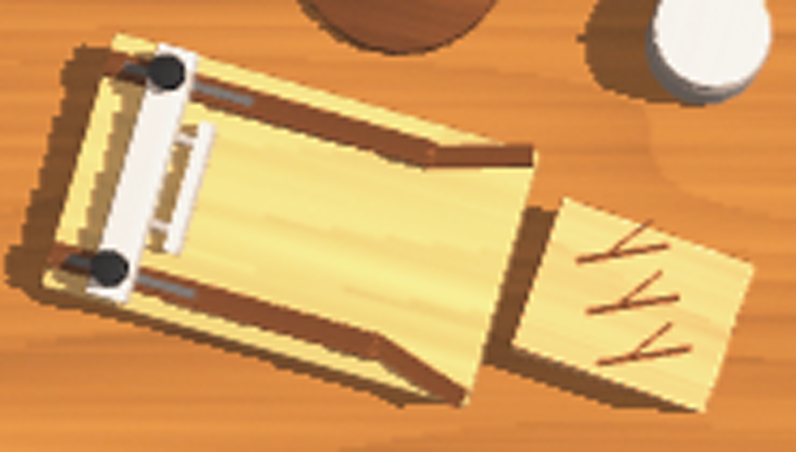

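The crop shows the wood stack with its top face corners at crop (565,199), (755,266), (704,411) and (512,347). The plywood board has corners at (118,34), (535,150), (466,405) and (43,285). The pad's face runs from (214,124) to (180,254). This confirms both are the ones meant.

Run:
```python
from h import *
im=get_image('top')
w=lambda p,z:ray(im,(150+(p[1]+.5)/4.3-.5,215+(p[0]+.5)/4.3-.5),z)
B=[w(p,48) for p in((565,199),(755,266),(704,411),(512,347))]
J=[w(p,34) for p in((118,34),(535,150),(466,405),(43,285))]
P=[w(p,49) for p in((214,124),(180,254))]
a=lambda v:np.degrees(np.arctan2(v[1],v[0]))
L=lambda v:np.linalg.norm(v)
print('block',np.round(np.mean(B,0),1),'sizes',[round(L(B[i]-B[i-1]),1) for i in range(4)],'yaw',a(B[0]-B[1]),a(B[3]-B[2]))
print('jig',np.round(np.mean(J,0),1),[round(L(J[i]-J[i-1]),1) for i in range(4)],'yaw',a(J[0]-J[1]),a(J[3]-J[2]))
th=np.radians((a(J[0]-J[1])+a(J[3]-J[2]))/2);s=np.array([np.cos(th),np.sin(th)]);n=np.array([s[1],-s[0]])
jc=np.mean(J,0)[:2]
for nm,q in(('block',np.mean(B,0)),('p1',P[0]),('p2',P[1]),('mouth',(J[1]+J[2])/2)):
    d=q[:2]-jc;print(nm,'jig x,y',d@n,d@s)
im=get_image('scene')
for nm,q in(('b',(*np.mean(B,0)[:2],48)),('j',(*jc,34))):print(nm,proj(im,q))
s0=sense();tx=s0['orientation'][:,0];print('tool x yaw',a(tx),s0['eef_pos'],s0['t'])
```

```text
block [518.9 -29.6  48. ] sizes [np.float64(70.0), np.float64(89.4), np.float64(68.3), np.float64(89.7)] yaw 70.77761288122504 71.83561137429255
jig [558.7 124.7  34. ] [np.float64(118.5), np.float64(195.9), np.float64(119.2), np.float64(198.2)] yaw 74.6542660582405 74.46082850509025
block jig x,y 2.800043626852549 -159.32599355961375
p1 jig x,y 30.065144703001778 42.35461838995499
p2 jig x,y -29.7843436305196 40.89986121420839
mouth jig x,y -0.0009886773952239025 -98.52312684002545
b (np.float64(291.80792374507837), np.float64(316.4265770217219))
j (np.float64(245.33482694345494), np.float64(392.036388624852))
tool x yaw 25.37345289800292 [ 246.36408541 -519.56907311  231.31528389] 0.6
```

Call:
{"name": "apply_moves", "arguments": {"motion": [[-0.25,0,0,0,-9.8],[-0.25,0,0,0,-9.8],[-0.25,0,0,0,-9.8],[-0.25,0,0,0,-9.8],[-0.25,0,0,0,-9.9]]}}

```text
t: 1.23
eef_pos: [246.4, -519.6, 231.4]
orientation: [[0.262, 0.965, 0.0], [0.965, -0.262, -0.0], [-0.0, 0.0, -1.0]]
wrist_force: [-0.5, 0.2, 0.0]
width: 32.2
grip_force: 0.0
```

Call:
{"name": "apply_moves", "arguments": {"motion": [[-0.25,47,13,0,0],[-0.25,47,13,0,0],[-0.25,47,13,0,0],[-0.25,47,13,0,0],[-0.25,47,13,0,0]]}}

```text
t: 1.85
eef_pos: [372.6, -309.3, 231.5]
orientation: [[0.268, 0.963, 0.001], [0.963, -0.268, -0.0], [-0.0, 0.001, -1.0]]
wrist_force: [-0.5, -0.3, -0.0]
width: 31.8
grip_force: 0.0
```

Call:
{"name": "apply_moves", "arguments": {"motion": [[-0.25,47,13,0,0],[-0.25,47,13,0,0],[-0.25,47,13,0,0],[-0.25,47,13,0,0],[-0.25,0,0,0,0]]}}

```text
t: 2.48
eef_pos: [473.8, -140.7, 231.5]
orientation: [[0.263, 0.965, 0.001], [0.965, -0.263, 0.001], [0.001, 0.001, -1.0]]
wrist_force: [0.0, -0.1, -0.6]
width: 32.2
grip_force: 0.0
```

```bash
cat >> h.py <<'E'
TH=np.radians(74.55);S=np.array([np.cos(TH),np.sin(TH)]);N=np.array([S[1],-S[0]]);JC=np.array([558.7,124.7])
def st():
    s=sense();d=s['eef_pos'][:2]-JC;F=s['wrist_force'];x=s['orientation'][:,0]
    print('t%.2f jig x %.1f y %.1f z %.1f yaw %.2f Fs %.1f Fn %.1f Fz %.1f w %.1f'%(s['t'],d@N,d@S,s['eef_pos'][2],np.degrees(np.arctan2(x[1],x[0])-TH),F[:2]@S,F[:2]@N,F[2],s['width']))
E
python3 - <<'E'
from h import *
st()
im=get_image('wrist');cv2.imwrite('pics/w1.png',im['frame'])
print(np.round(im['T_tool_cam'],2))
E
```

```text
t2.48 jig x -11.1 y -278.4 z 231.5 yaw 0.20 Fs -0.1 Fn 0.1 Fz -0.6 w 32.2
[[  -0.      0.96    0.27   69.24]
 [   1.      0.     -0.      0.89]
 [  -0.      0.27   -0.96 -141.64]
 [   0.      0.      0.      1.  ]]
```

View pics/w1.png

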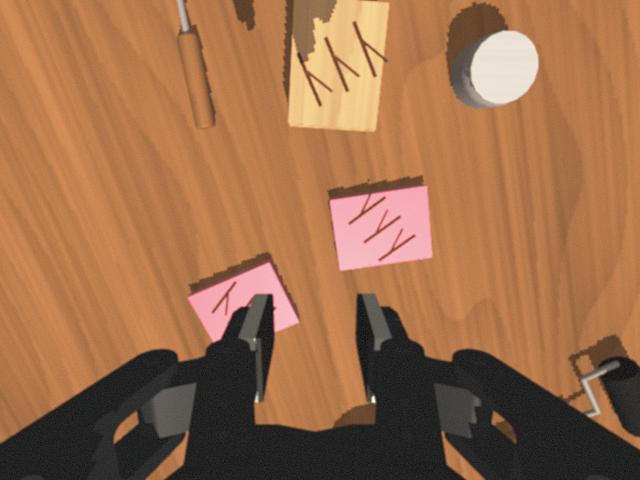

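The wrist picture shows the wood block's rear corners at (row 125, col 289) and (131, 376). A pink block sits between it and the fingers at (228, 380). I'll check the rear edge against the top view.

Run:
```python
from h import *
s=sense();im=get_image('wrist');T=np.array(im['T_tool_cam']);K=np.array(im['mtx'])
R=s['orientation'];
im['rotation']=R@T[:3,:3];im['eye']=s['eef_pos']+R@T[:3,3]
for rc,z in(((125,289),48),((131,376),48),((188,330),12),((268,340),12)):
    p=ray(im,rc,z)[:2]-JC;print(rc,p@N,p@S)
```

```text
(125, 289) -30.808235860330697 -205.07524445325208
(131, 376) 37.71857703623078 -209.498062990817
(188, 330) 3.4186834875831025 -259.2784063700298
(268, 340) 13.978897683790109 -336.20282207644846
```

Call:
{"name": "apply_moves", "arguments": {"motion": [[-0.25,14,5,35,0],[-0.25,15,5,35,0],[-0.25,14,4,35,0],[-0.25,0,0,30,0],[-0.25,0,0,20,0]]}}

```text
t: 3.2
eef_pos: [496.1, -107.0, 74.9]
orientation: [[0.269, 0.963, -0.002], [0.963, -0.269, 0.0], [-0.0, -0.002, -1.0]]
wrist_force: [-0.0, 0.7, 0.7]
width: 32.0
grip_force: 0.0
```

```bash
python3 -c "
from h import *
st()"
```

```text
t3.20 jig x 1.4 y -240.0 z 74.9 yaw -0.18 Fs 0.7 Fn -0.2 Fz 0.7 w 32.0
```

Call:
{"name": "apply_moves", "arguments": {"motion": [[-0.25,0,0,20,0],[-0.25,0,1,15,0],[-0.25,0,0,0,0]]}}

```text
t: 3.58
eef_pos: [497.4, -106.7, 40.4]
orientation: [[0.269, 0.963, -0.002], [0.963, -0.269, 0.0], [-0.0, -0.002, -1.0]]
wrist_force: [-0.5, 0.4, 0.0]
width: 31.8
grip_force: 0.0
```

Run:
```python
from h import *
st()
im=get_image('wrist');cv2.imwrite('pics/w2.png',im['frame']);st()
```

```text
t3.58 jig x 2.5 y -239.4 z 40.4 yaw -0.16 Fs 0.2 Fn -0.6 Fz 0.0 w 31.8
t3.62 jig x 3.1 y -239.1 z 41.1 yaw -0.14 Fs 0.2 Fn 0.6 Fz -0.5 w 32.0
```

View pics/w2.png

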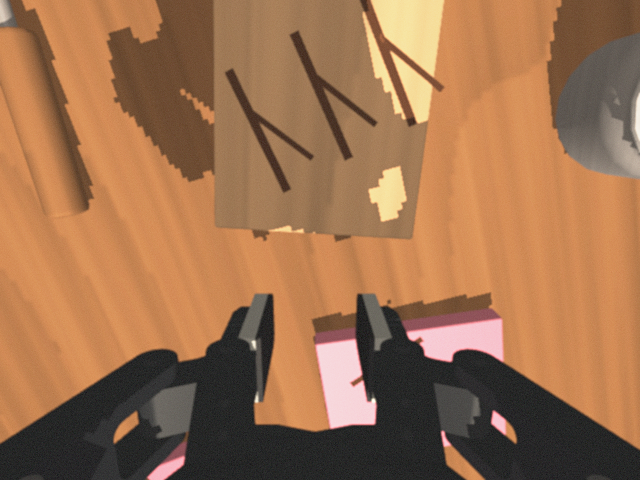

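The wrist picture shows the fingertips near (row 297, cols 262 and 368). They are centred on the block's rear edge, which runs along rows 227–238 from col 215 to 412, with a gap of about 22 mm. I'm starting the push.

Call:
{"name": "apply_moves", "arguments": {"motion": [[-0.25,8,0,0,0],[-0.25,6,0,0,0],[-0.25,4,0,0,0],[-0.25,3,0,0,0],[-0.25,3,0,0,0]]}}

```text
t: 4.25
eef_pos: [504.9, -82.6, 41.5]
orientation: [[0.267, 0.964, 0.0], [0.964, -0.267, -0.0], [-0.0, 0.0, -1.0]]
wrist_force: [-0.4, 0.5, 0.7]
width: 31.9
grip_force: 0.3
```

Call:
{"name": "apply_moves", "arguments": {"motion": [[-0.25,3,0,0,0],[-0.25,3,0,0,0],[-0.25,3,0,0,0],[-0.25,3,0,0,0],[-0.25,3,0,0,0]]}}

```text
t: 4.88
eef_pos: [508.7, -68.2, 41.3]
orientation: [[0.268, 0.963, -0.0], [0.963, -0.268, 0.0], [-0.0, -0.0, -1.0]]
wrist_force: [0.1, -0.0, 0.8]
width: 31.9
grip_force: 0.3
```

Run:
```python
from h import *
st()
im=get_image('wrist');cv2.imwrite('pics/w3.png',im['frame']);st()
```

```text
t4.88 jig x 3.2 y -199.2 z 41.3 yaw -0.08 Fs 0.0 Fn 0.1 Fz 0.8 w 31.9
t4.92 jig x 3.2 y -198.9 z 41.3 yaw -0.08 Fs 0.7 Fn 0.2 Fz -0.0 w 32.1
```

View pics/w3.png

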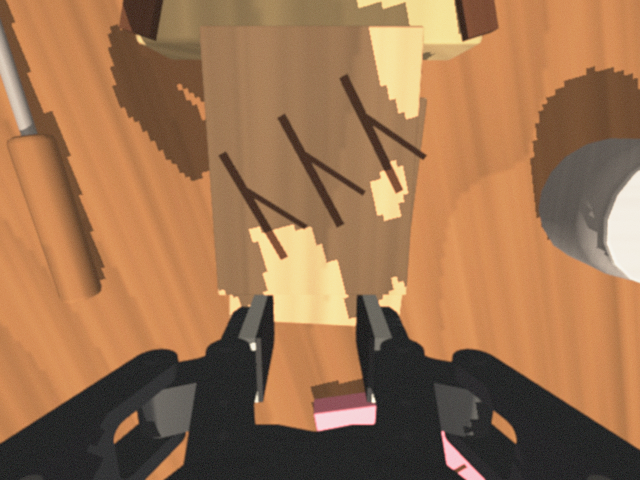

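The block now sits square against both fingertips (front edge at row 26, cols 201–424), and the lower stack shows undisturbed behind it. It's slightly right of the mouth's middle, so I'll ease it left as it slides.

Call:
{"name": "apply_moves", "arguments": {"motion": [[-0.25,5,-0.4,0,0],[-0.25,5,-0.4,0,0],[-0.25,5,-0.4,0,0],[-0.25,5,-0.4,0,0],[-0.25,5,-0.4,0,0]]}}

```text
t: 5.55
eef_pos: [513.5, -43.3, 41.3]
orientation: [[0.268, 0.964, -0.0], [0.964, -0.268, 0.0], [-0.0, -0.0, -1.0]]
wrist_force: [-0.5, -0.1, -0.0]
width: 31.8
grip_force: 0.2
```

Call:
{"name": "apply_moves", "arguments": {"motion": [[-0.25,4,-0.2,0,0],[-0.25,4,-0.2,0,0],[-0.25,4,-0.2,0,0],[-0.25,4,-0.2,0,0],[-0.25,4,-0.2,0,0]]}}

```text
t: 6.18
eef_pos: [517.9, -23.9, 41.3]
orientation: [[0.268, 0.963, -0.0], [0.963, -0.268, 0.0], [0.0, -0.0, -1.0]]
wrist_force: [-0.2, 0.4, 0.4]
width: 31.7
grip_force: 0.1
```

Run:
```python
from h import *
st()
im=get_image('wrist');cv2.imwrite('pics/w4.png',im['frame']);st()
```

```text
t6.17 jig x 0.3 y -154.1 z 41.3 yaw -0.08 Fs 0.3 Fn -0.3 Fz 0.4 w 31.7
t6.22 jig x 0.2 y -153.7 z 41.3 yaw -0.08 Fs 0.0 Fn -0.5 Fz 0.2 w 32.3
```

View pics/w4.png

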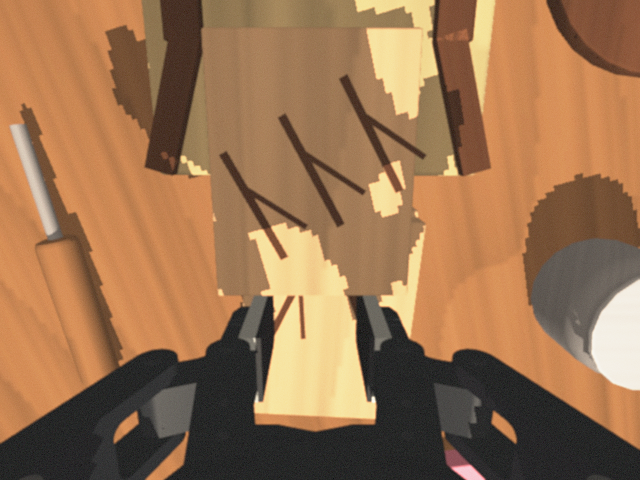

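The block's front edge (row 27, cols 204–420) is entering the channel, whose rails' inner edges are at about cols 202 and 434. It sits roughly 2 mm too far left, so I'll ease it right while pushing on.

Call:
{"name": "apply_moves", "arguments": {"motion": [[-0.25,4,0.5,0,0],[-0.25,4,0.5,0,0],[-0.25,4,0.5,0,0],[-0.25,4,0.3,0,0],[-0.25,4,0,0,0]]}}

```text
t: 6.85
eef_pos: [525.1, -5.1, 41.3]
orientation: [[0.268, 0.963, 0.0], [0.963, -0.268, -0.0], [0.0, 0.0, -1.0]]
wrist_force: [0.4, 0.1, -0.4]
width: 31.8
grip_force: 0.2
```

Call:
{"name": "apply_moves", "arguments": {"motion": [[-0.25,4,0,0,0],[-0.25,4,0,0,0],[-0.25,4,0,0,0],[-0.25,4,0,0,0],[-0.25,4,0,0,0]]}}

```text
t: 7.48
eef_pos: [530.4, 14.1, 41.3]
orientation: [[0.268, 0.963, -0.0], [0.963, -0.268, 0.0], [-0.0, -0.0, -1.0]]
wrist_force: [0.6, -0.3, 0.2]
width: 32.2
grip_force: 0.2
```

Call:
{"name": "apply_moves", "arguments": {"motion": [[-0.25,4,0,0,0],[-0.25,4,0,0,0],[-0.25,4,0,0,0],[-0.25,3,0,0,0],[-0.25,3,0,0,0]]}}

```text
t: 8.1
eef_pos: [535.2, 31.4, 41.3]
orientation: [[0.268, 0.964, -0.0], [0.964, -0.268, -0.0], [-0.0, -0.0, -1.0]]
wrist_force: [-0.3, 0.3, -0.6]
width: 31.7
grip_force: 0.2
```

Run:
```python
from h import *
st()
im=get_image('wrist');cv2.imwrite('pics/w5.png',im['frame']);st()
```

```text
t8.10 jig x 2.2 y -96.2 z 41.3 yaw -0.08 Fs 0.2 Fn -0.4 Fz -0.6 w 31.7
t8.15 jig x 2.3 y -95.9 z 41.3 yaw -0.08 Fs 0.2 Fn -0.3 Fz 0.4 w 32.4
```

View pics/w5.png

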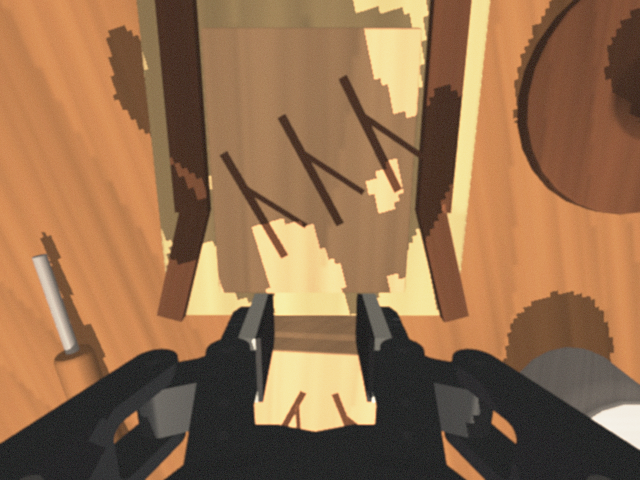

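The block is flat inside the channel, with its rear edge at row 293, just past the board's end at row 315. By sight the pad is about 43 mm ahead.

Call:
{"name": "apply_moves", "arguments": {"motion": [[-0.25,4,0,0,0],[-0.25,4,0,0,0],[-0.25,4,0,0,0],[-0.25,4,0,0,0],[-0.25,4,0,0,0]]}}

```text
t: 8.78
eef_pos: [540.6, 50.8, 41.3]
orientation: [[0.268, 0.964, -0.0], [0.964, -0.268, -0.0], [-0.0, 0.0, -1.0]]
wrist_force: [0.4, 0.2, 0.3]
width: 32.1
grip_force: 0.3
```

Call:
{"name": "apply_moves", "arguments": {"motion": [[-0.25,3,0,0,0],[-0.25,3,0,0,0],[-0.25,2,0,0,0],[-0.25,1.8,0,0,0],[-0.25,1.8,0,0,0]]}}

```text
t: 9.4
eef_pos: [543.6, 61.7, 41.3]
orientation: [[0.268, 0.963, -0.0], [0.963, -0.268, -0.0], [-0.0, -0.0, -1.0]]
wrist_force: [-0.3, -1.1, 0.6]
width: 32.0
grip_force: 0.3
```

```bash
python3 -c "
from h import *
st()"
```

```text
t9.40 jig x 2.2 y -64.7 z 41.3 yaw -0.08 Fs -1.1 Fn 0.0 Fz 0.6 w 32.0
```

Call:
{"name": "apply_moves", "arguments": {"motion": [[-0.25,1.5,0,0,0],[-0.25,1.5,0,0,0],[-0.25,1.5,0,0,0]]}}

```text
t: 9.78
eef_pos: [544.8, 66.1, 41.3]
orientation: [[0.268, 0.963, -0.0], [0.963, -0.268, -0.0], [-0.0, -0.0, -1.0]]
wrist_force: [-0.5, -0.8, 0.1]
width: 31.8
grip_force: 0.3
```

Call:
{"name": "apply_moves", "arguments": {"motion": [[-0.25,1.5,0,0,0],[-0.25,1.5,0,0,0]]}}

```text
t: 10.02
eef_pos: [545.1, 68.0, 41.3]
orientation: [[0.267, 0.964, -0.001], [0.964, -0.267, -0.002], [-0.002, -0.001, -1.0]]
wrist_force: [-1.3, -7.0, 1.2]
width: 32.0
grip_force: 3.1
```

Contact: 7 N, part of it damping. I'll hold one row to read the static force.

Call:
{"name": "apply_moves", "arguments": {"motion": [[-0.25,0,0,0,0]]}}

```text
t: 10.15
eef_pos: [545.2, 68.1, 41.3]
orientation: [[0.267, 0.964, -0.001], [0.964, -0.267, -0.001], [-0.002, -0.001, -1.0]]
wrist_force: [-1.8, -3.8, 1.6]
width: 32.3
grip_force: 2.4
```

Call:
{"name": "apply_moves", "arguments": {"motion": [[-0.25,1.5,0,0,0],[-0.25,1.0,0,0,0],[-0.25,0,0,0,0]]}}

```text
t: 10.52
eef_pos: [545.6, 69.7, 41.3]
orientation: [[0.267, 0.964, -0.001], [0.964, -0.267, -0.003], [-0.003, -0.001, -1.0]]
wrist_force: [-1.4, -7.5, 2.4]
width: 32.0
grip_force: 3.9
```

Call:
{"name": "apply_moves", "arguments": {"motion": [[-0.25,0.9,0,0,0],[-0.25,0,0,0,0],[-0.25,0,0,0,0]]}}

```text
t: 10.9
eef_pos: [545.7, 70.2, 41.3]
orientation: [[0.267, 0.964, -0.002], [0.964, -0.267, -0.003], [-0.003, -0.001, -1.0]]
wrist_force: [-0.9, -8.8, 1.8]
width: 32.5
grip_force: 4.4
```

The press reads 8.7 N at the wrist, so about 8 N on the pad. Now I'll ease off slowly.

Call:
{"name": "apply_moves", "arguments": {"motion": [[-0.25,-0.7,0,0,0],[-0.25,-0.7,0,0,0],[-0.25,-0.7,0,0,0],[-0.25,-0.7,0,0,0],[-0.25,-0.7,0,0,0]]}}

```text
t: 11.52
eef_pos: [545.4, 68.6, 41.3]
orientation: [[0.268, 0.963, -0.0], [0.963, -0.268, -0.0], [-0.0, -0.0, -1.0]]
wrist_force: [-1.0, -3.5, 1.3]
width: 31.9
grip_force: 2.0
```

Call:
{"name": "apply_moves", "arguments": {"motion": [[-0.25,-0.7,0,0,0],[-0.25,-0.7,0,0,0],[-0.25,-0.7,0,0,0],[-0.25,-0.7,0,0,0],[-0.25,-0.7,0,0,0]]}}

```text
t: 12.15
eef_pos: [545.3, 65.9, 41.4]
orientation: [[0.268, 0.963, 0.001], [0.963, -0.268, 0.001], [0.001, 0.001, -1.0]]
wrist_force: [0.0, 0.4, 0.1]
width: 31.9
grip_force: 0.0
```

Call:
{"name": "apply_moves", "arguments": {"motion": [[-0.25,-0.7,0,0,0],[-0.25,-1,0,0,0],[-0.25,-2,0,0,0],[-0.25,-4,0,0,0],[-0.25,-4,0,0,0]]}}

```text
t: 12.78
eef_pos: [541.4, 53.8, 41.3]
orientation: [[0.268, 0.963, -0.0], [0.963, -0.268, -0.0], [-0.0, -0.0, -1.0]]
wrist_force: [0.2, 0.3, 0.3]
width: 31.8
grip_force: 0.0
```

Call:
{"name": "apply_moves", "arguments": {"motion": [[-0.25,0,0,-20,0],[-0.25,0,0,-40,0],[-0.25,0,0,-40,0],[-0.25,-30,0,-40,0],[-0.25,-40,0,0,0]]}}

```text
t: 13.4
eef_pos: [525.5, -13.9, 185.0]
orientation: [[0.266, 0.964, 0.008], [0.964, -0.266, -0.001], [0.001, 0.008, -1.0]]
wrist_force: [0.6, -1.4, -0.3]
width: 32.0
grip_force: 0.0
```

Call:
{"name": "apply_moves", "arguments": {"motion": [[-0.25,-50,0,0,0],[-0.25,-50,0,0,0],[-0.25,-50,0,0,0],[-0.25,-50,0,0,0],[-0.25,0,0,0,0]]}}

```text
t: 14.02
eef_pos: [468.3, -209.3, 181.4]
orientation: [[0.273, 0.962, 0.0], [0.962, -0.273, -0.001], [-0.001, 0.0, -1.0]]
wrist_force: [-0.4, 1.4, 0.4]
width: 32.1
grip_force: 0.0
```

Run:
```python
from h import *
st()
a=get_image('top')['frame'][150:255,215:400];b=get_image('scene')['frame'][180:350,250:480]
a=cv2.resize(a,(600,340),interpolation=cv2.INTER_CUBIC);b=cv2.resize(b,(352,260),interpolation=cv2.INTER_CUBIC)
c=np.zeros((600,600,3),np.uint8);c[:340]=a;c[340:,:352]=b;cv2.imwrite('pics/end.png',c)
```

```text
t14.03 jig x 1.9 y -346.0 z 181.4 yaw -0.37 Fs 1.2 Fn -0.8 Fz 0.4 w 32.1
```

View pics/end.png

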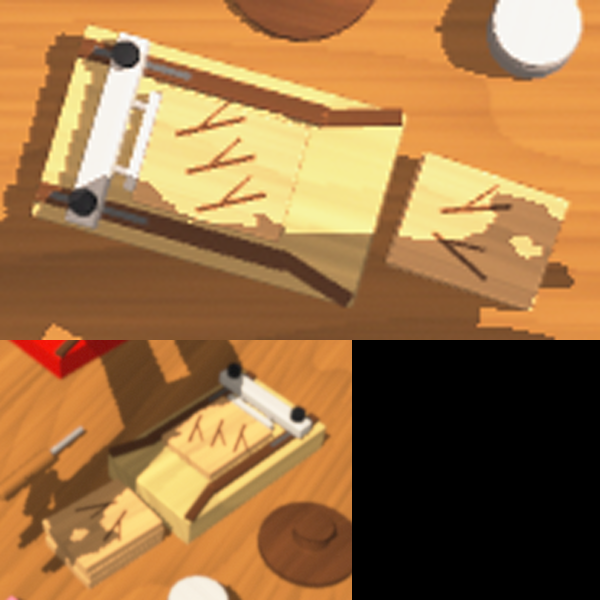

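The picture shows the block flat in the channel, its front edge at the pad (about cols 135–160 in the top half). The three lower blocks are still stacked at (475, 230), and the arm is clear.

```bash
python3 -c "
from station import *
print(hand_in())"
```

```text
the job is handed in; nothing more can be done
None
```

I slid the top block off the stack into the register board's channel, pressed it against the sprung stop at about 8 N and let go; the last picture shows it flat at the stop with the other three blocks still stacked, and the job is handed in at about 14 s.

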